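Unpile a returned service kit into its trays

TASK

A returned service kit lies in one pile. Take it apart from the top down (fan, part carton, power brick, handheld tester) and lay each thing flat and the right way up inside the black rim of the grey tray made to its own outline, each in its tray before you take the next. Set the things down, do not let them drop.

Things in the scene. Friction and masses are not known exactly. Their poses are not given: they have to be found in the camera images.
- fan: small black 40 mm case fan, lying flat on top of the pile; frame 40 x 40 mm and 12 mm high; origin at its centre, 1 mm below its underside and 13 mm below its top, z up, x and y along its sides; 60 g; starts on the carton
- carton: small plain brown carton, the one in the pile, under the fan and on the power brick: 54 (x) x 78 (y) x 40 mm high, origin at the centre of its underside, z up; 120 g. Other brown cartons on the table do not belong to the job
- brick: black laptop power brick lying flat, across the tester and under the carton: rigid block 108 (x) x 52 (y) x 30 mm high with a short cord stub on its -x end (127 mm long with it; the stub passes above a tray's rim, so it may point either way). Origin in the underside, 8 mm from the block's middle towards the stub, z up; 210 g
- brick_middle (a point): the middle of the underside of the power brick's block (8 mm along the brick's own +x from its origin, same axes); this point belongs over the middle of its tray
- tester: handheld tester in a dark rubber jacket with keypad and screen up, the bottom of the pile, on the table: 142 (x) x 65 (y) x 28 mm high to the face that carries the brick, origin at the centre of its underside, z up; 340 g
- tray_fan: shallow open kit tray, grey floor and black rim, for the fan (the smallest, square), fixed to the table: outside 62 (its x) x 62 (its y) x 6 mm high, inside 56 x 56 mm, floor 2 mm thick, rim 3 mm wide standing 4 mm above the floor; origin at the centre of its underside, on the table, z up
- tray_carton: shallow open kit tray, grey floor and black rim, for the part carton (oblong, its long side along its y), fixed to the table: outside 72 (its x) x 96 (its y) x 6 mm high, inside 66 x 90 mm, floor 2 mm thick, rim 3 mm wide standing 4 mm above the floor; origin at the centre of its underside, on the table, z up
- tray_brick: shallow open kit tray, grey floor and black rim, for the power brick (the second longest), fixed to the table: outside 126 (its x) x 70 (its y) x 6 mm high, inside 120 x 64 mm, floor 2 mm thick, rim 3 mm wide standing 4 mm above the floor; origin at the centre of its underside, on the table, z up
- tray_tester: shallow open kit tray, grey floor and black rim, for the tester (the largest), fixed to the table: outside 160 (its x) x 83 (its y) x 6 mm high, inside 154 x 77 mm, floor 2 mm thick, rim 3 mm wide standing 4 mm above the floor; origin at the centre of its underside, on the table, z up

How it is judged (in metres and radians):
On the way, in this order (a step that is already met when the one before it is completed fails the run):
1. the fan lies in its own tray, let go and at rest (horizontal distance between fan and tray_fan below 0.014 m and z of fan in the frame of tray_fan below 0.0022 m and angle between fan's own z axis and vertical below 0.05 rad and linear speed of fan below 0.02 m/s and contact force between the fingers and fan below 0.05 N), for 0.2 s.
2. the part carton lies in its own tray, let go and at rest (horizontal distance between carton and tray_carton below 0.011 m and z of carton in the frame of tray_carton below 0.0032 m and angle between carton's own z axis and vertical below 0.05 rad and linear speed of carton below 0.02 m/s and contact force between the fingers and carton below 0.05 N), for 0.2 s.
3. the power brick lies in its own tray, let go and at rest (horizontal distance between brick_middle and tray_brick below 0.011 m and z of brick_middle in the frame of tray_brick below 0.0032 m and angle between brick's own z axis and vertical below 0.05 rad and linear speed of brick below 0.02 m/s and contact force between the fingers and brick below 0.05 N), for 0.2 s.
4. the handheld tester lies in its own tray, let go and at rest (horizontal distance between tester and tray_tester below 0.011 m and z of tester in the frame of tray_tester below 0.0032 m and angle between tester's own z axis and vertical below 0.05 rad and linear speed of tester below 0.02 m/s and contact force between the fingers and tester below 0.05 N), for 0.2 s.
At the end, for the whole second after the job is handed in: fan, carton, power brick and tester each lie flat (within 0.05 rad), right way up, on the floor of their own trays inside the rim (underside within about 1.2 mm of the floor; the middle within 11 mm of the tray's middle, 14 mm for the fan; either way round), all released and at rest (all of step 1 and all of step 2 and all of step 3 and all of step 4); the robot touches nothing.
It fails at once if the fan is let fall (moves faster than 0.8 m/s, a drop of over 30 mm, with no finger on it) (linear speed of fan above 0.8 m/s and contact force between the fingers and fan below 0.01 N).
It fails at once if the part carton is let fall (moves faster than 0.8 m/s, a drop of over 30 mm, with no finger on it) (linear speed of carton above 0.8 m/s and contact force between the fingers and carton below 0.01 N).
It fails at once if the power brick is let fall (moves faster than 0.8 m/s, a drop of over 30 mm, with no finger on it) (linear speed of brick above 0.8 m/s and contact force between the fingers and brick below 0.01 N).
It fails at once if the handheld tester is let fall (moves faster than 0.8 m/s, a drop of over 30 mm, with no finger on it) (linear speed of tester above 0.8 m/s and contact force between the fingers and tester below 0.01 N).
It also fails if it takes over 112 s, if anything falls off the work surface, if the arm or the gripper's body presses on something with over 40 N, if the wrist force passes 120 N, or if a joint passes its speed limit or range.

ROBOT

A 6-joint arm with a two-finger parallel gripper is mounted at the origin on a cart in front of the work surface, level with it; the furniture and walls round the work are solid. World frame = base frame: x ahead of the robot, y to its left, z up, the work surface at z = 0. Lengths are in m, angles in degrees, forces in N, time in s.
With the tool pointing down it reaches from about 0.3 to 0.75 m from the base axis. Payload 8.5 kg.
Tool frame: the origin (TCP) lies midway between the tips of the shut fingers; the grasp point (between the pads) lies 19 mm behind it; z points along the fingers, y is the line along which they close (so a half turn about z gives the same grasp; the last joint's range is limited). The gripper opens to 85 mm and grips with 20 to 120 N. Pads are 22 mm wide; open, the fingers measure 114 mm over their backs; the gripper's body (76 mm by 85 mm) begins 54 mm behind the grasp point. The pads swing forward as they close: fully open they stand 13 mm farther back than shut.
Start: joints at [-85.216, 21.807, 74.336, -0, 83.858, -12.336], TCP at [0.162, -0.526, 0.231] pointing down, gripper open.
Joint ranges: [-178.18, 178.18], [-50.72, 133.34], [12.68, 142.11], [-81.47, 261.47], [9.98, 163.14], [-165.26, 165.26]. Speed limits (degrees/s): [136.94, 136.94, 180, 180, 180, 180].

INTERFACE

Orientations are given as a 3x3 rotation matrix whose columns are the frame's x, y, z axes.
In Python, from rig import monitor, optics, close_job, models gives the robot as it stands.
- The arm moves only by the tool step_arm, never from a script. Its arguments are lists of equal length, an entry for each row: "fingers": the closure, from -1 (fully open) to 1 (shut); "travel": the shift along the tool's x, y, z scaled (see below), a list of three; "twist": the turn about the tool's z scaled (see below). In form: {"fingers": [fingers, ...], "travel": [[tx, ty, tz], ...], "twist": [twist, ...]}. A call has 1 to 10 rows; each row shifts and turns the commanded pose from where the row before left it, along the tool's axes as they then stand; what a row does not reach is not made up. The controller multiplies each number of a shift by 100 mm and each number of a turn by pi rad. A row lasts 1/8 s, in which the tool goes at most 62.5 mm and 10.7 degrees, less where a joint would pass 70% of its speed; a pose out of reach is approached as far as the arm can. A call with a number of a shift or a turn outside -1 to 1 is refused whole. A call with a gripper value outside its range is refused whole. The fingers move at their own pace and stop on an object; "force" is the grip in N (left out, the last holds). Time passes only in rows, so rows that do not move let the fingers close. It gives the time, the measured TCP pose, the force, the opening and the grip force at its end, in the units of the state.
- monitor.observe(): the state, without advancing time (a new reading comes with each control period).
- optics.get_image(name): name is "side" or "top" or "wrist"; returns (picture, depth): 420x560x3 uint8, blue, green, red; 420x560 float32, m along the optical axis (not along the pixel's ray), 0 where there is no reading.
- optics.get_calibration(name): a dict with "vertical_fov" (degrees; the focal length in pixels is half the picture's height over the tangent of half this angle, whatever the lens; pixels are square), "cx", "cy" (the principal point, pixels), "world_from_camera" (4x4, takes a point from camera to world coordinates). Camera axes: x right, y up, looking along -z (the intrinsics and any distortion apply to the point x, -y, -z); pixel columns grow to the right and rows downward; lengths in m; the calibration is good to about 2 mm. A picture is of the moment at which its call begins: read the wrist's pose just before it. get_calibration takes no time and is no camera call; for the wrist camera it gives the pose at the moment of the call.
- close_job(): hands the job in; it is judged then, once.
Trained networks look in the newest picture that a camera, given by its name, has taken for a name from the list of things; names that differ only in an ending like _2 or _b are one class to them, and where a whole thing is asked for, a point or a joint stands for the part that bears it (a point fixed in the world has none). Each returns a list of dicts, best first, with "confidence" (0 to 1); they miss things now and then, are a little off and sometimes report something else, mostly with a low value. They report only what shows in the picture. A call takes as long as a camera call.
- models.trace(camera, query): "mask" (420x560 bool, what is visible of it) and "point" ([column, row] in pixels, amid what is visible of it).
- models.landmark_of(camera, query): "point" ([column, row] in pixels: a listed point, or the origin of a listed thing).
The state is a dict: "time_s": time; "q": joint angles; "qvel": joint speeds; "joint_efforts": joint torques, N m; "position": TCP position; "tool_rot": TCP orientation; "ft_force": force on the tool from outside, world axes, zero at the start; "wrist_torque": the same for the moment, N m; "grip_width": finger opening in m; "gripper_force": force on a finger pad.
Only numpy, scipy, OpenCV 4.12 (cv2) and the standard library are available. Lean on these libraries where they do the work, as an engineer would, in place of code of your own. Each camera call takes 0.05 s, during which the arm holds its last target. There are 200 camera calls.

## Working session

There is one attempt and no reset: what is moved stays moved. The work goes in short steps, Python scripts to look and compute and a tool call to move; the robot and the scene stay as the last step left them, time stands still between calls to the robot, and variables do not carry over. Pictures are saved under pics/ and viewed, at most 14 in all, crops included, and the job is handed in when it is done.

Besides the shell and the picture viewer there is one more tool, called after "Request:" as name(argument=value, ...), one argument or row to a line, values as JSON. step_arm: Moves the arm, as the interface text tells. Its arguments: {"type":"object","properties":{"fingers":{"type":"array","items":{"type":"number"}},"travel":{"type":"array","items":{"type":"array","items":{"type":"number"}}},"twist":{"type":"array","items":{"type":"number"}},"force":{"type":"number"}},"required":["fingers","travel","twist"]}

```bash
ls; mkdir -p pics; cat > h.py <<'E'
import numpy as np, cv2, json
from rig import monitor, optics, close_job, models
def cloud(cam, d):
    c=optics.get_calibration(cam); h,w=d.shape
    f=h/2/np.tan(np.radians(c['vertical_fov'])/2)
    v,u=np.mgrid[:h,:w]
    P=np.stack([(u-c['cx'])/f*d,-(v-c['cy'])/f*d,-d,np.ones_like(d)],-1)
    return (P@np.array(c['world_from_camera']).T)[...,:3]
E
python3 - <<'E'
from h import *
for n in ['top','side']:
    im,d=optics.get_image(n); c=optics.get_calibration(n); print(n,c)
    cv2.imwrite(f'pics/{n}0.png',im); np.save(n+'_d.npy',d)
    P=cloud(n,d)
    for q in ['fan','carton','brick','tester','tray_fan','tray_carton','tray_brick','tray_tester']:
        for r in models.trace(n,q)[:3]:
            m=r['mask']&(d>0); X=P[m]
            print(n,q,round(r['confidence'],2),np.round(r['point']),m.sum(),np.round(np.median(X,0),3),np.round(np.percentile(X[:,2],[5,95]),3), cv2.minAreaRect((X[:,:2]*1000).astype(np.float32)))
print(monitor.observe())
E
```

```text
pics
top {'vertical_fov': 46.467379481473905, 'cx': 286.1689402365984, 'cy': 208.60563150264798, 'world_from_camera': array([[-0.02923011,  0.99652506, -0.07799622,  0.47078447],
       [-0.99942885, -0.02781302,  0.01919384,  0.18117681],
       [ 0.01695783,  0.07851271,  0.99676887,  1.15336793],
       [ 0.        ,  0.        ,  0.        ,  1.        ]])}
top fan 0.49 [190. 262.] 223 [0.443 0.361 0.109] [0.097 0.112] ((438.4160461425781, 359.3904724121094), (38.71720504760742, 40.39036178588867), 82.13370513916016)
top carton 0.87 [190. 266.] 829 [0.437 0.364 0.098] [0.058 0.11 ] ((431.3730773925781, 375.547607421875), (74.26011657714844, 87.29425811767578), 77.50044250488281)
top brick 0.66 [204. 248.] 425 [0.473 0.352 0.057] [0.035 0.061] ((442.1814880371094, 361.7430114746094), (56.837581634521484, 126.68721771240234), 88.10281372070312)
top tester 0.87 [205. 241.] 463 [0.494 0.347 0.025] [0.009 0.044] ((445.5631103515625, 364.0370178222656), (63.96431350708008, 141.4878692626953), 86.7574462890625)
top tray_fan 0.91 [346. 172.] 628 [0.64  0.012 0.002] [-0.002  0.007] ((639.
[... 2447 characters left out ...]
8589007e+01, -1.23339063e+01]), 'qvel': array([ 0.07605365, -0.00273917, -0.17309829,  0.08065878, -0.08729019,
       -0.05772027]), 'joint_efforts': array([ 1.64756610e-03, -4.48317540e+01, -2.31464410e+01, -1.77895349e-04,
        4.30262953e-04,  1.94071805e-05]), 'position': array([ 0.16191595, -0.5255962 ,  0.23132822]), 'tool_rot': array([[ 9.55694610e-01,  2.94360004e-01,  1.62274707e-05],
       [ 2.94360004e-01, -9.55694610e-01,  1.80355237e-05],
       [ 2.08174431e-05, -1.24597345e-05, -1.00000000e+00]]), 'ft_force': array([0.65708804, 0.6250642 , 0.74580097]), 'wrist_torque': array([-0.00932081,  0.02353903, -0.00178525]), 'gripper_force': 0.0, 'grip_width': 0.08548064187997056}
```

View pics/top0.png

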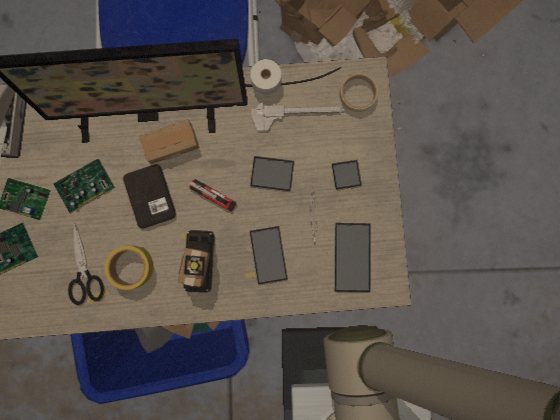

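View pics/side0.png

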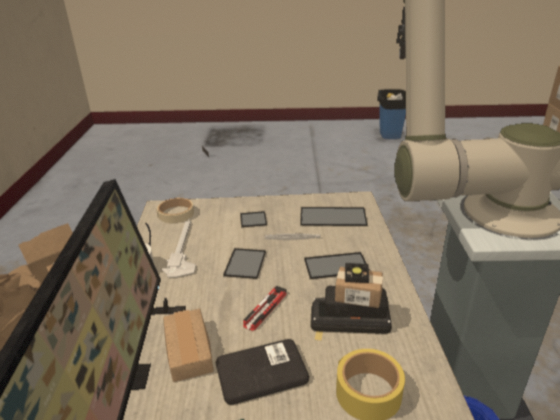

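The top view shows the pile at about (197,262) with its long axis along world x, the yellow-dotted fan on top. The trays are at fan (346,174), carton (272,173), brick (268,254) and tester (352,257). The side view agrees, with the pile at (355,300).

```bash
cat >> h.py <<'E'
def plan(wps, start=None):
    """wps: list of (x,y,z,yaw_deg,nrows). prints rows in tool units. start=(pos,yaw)"""
    if start is None:
        s=monitor.observe(); p=np.array(s['position']); R=np.array(s['tool_rot']); yaw=np.degrees(np.arctan2(R[1,0],R[0,0]))
    else: p,yaw=np.array(start[0],float),start[1]
    T=[];W=[]
    for x,y,z,a,n in wps:
        g=np.array([x,y,z])
        for k in range(n):
            d=(g-p)/(n-k); dy=((a-yaw+180)%360-180)/(n-k)
            c,s=np.cos(np.radians(yaw)),np.sin(np.radians(yaw))
            A=np.array([[c,s,0],[s,-c,0],[0,0,-1]])
            t=np.round(A.T@d*10,2 if k<n-1 else 3); w=round(-dy/180,4)
            T.append([float(v) for v in t]);W.append(float(w))
            p=p+A@t/10; yaw-=w*180
    for i in range(0,len(T),10):
        m=np.linalg.norm(T[i:i+10],axis=1).max()
        print('travel',json.dumps(T[i:i+10]),'\ntwist',json.dumps(W[i:i+10]), 'max',round(m,3),np.abs(W[i:i+10]).max())
    print('end',p.round(4),round(yaw,2))
E
python3 - <<'E'
from h import *
c=optics.get_calibration('wrist'); s=monitor.observe()
Twc=np.array(c['world_from_camera']);R=np.array(s['tool_rot'])
print(c['vertical_fov'],(R.T@(Twc[:3,3]-s['position'])).round(4)); print((R.T@Twc[:3,:3]).round(3))
plan([(0.37,-0.25,0.26,-2,6),(0.42,0.1,0.3,-7,6),(0.40,0.36,0.32,-7,6)])
E
```

```text
64.75040357561025 [ 0.0731  0.0007 -0.1427]
[[-0.001  0.958  0.286]
 [ 1.     0.001  0.001]
 [ 0.     0.286 -0.958]]
travel [[0.47, -0.34, -0.05], [0.45, -0.36, -0.05], [0.42, -0.39, -0.05], [0.4, -0.41, -0.05], [0.38, -0.43, -0.04], [0.363, -0.449, -0.047], [0.06, -0.59, -0.07], [0.05, -0.59, -0.07], [0.05, -0.59, -0.06], [0.04, -0.58, -0.07]] 
twist [0.0177, 0.0177, 0.0177, 0.0177, 0.0177, 0.0177, 0.0046, 0.0046, 0.0046, 0.0047] max 0.597 0.0177
travel [[0.03, -0.59, -0.06], [0.02, -0.586, -0.07], [-0.09, -0.43, -0.03], [-0.09, -0.43, -0.03], [-0.08, -0.42, -0.03], [-0.09, -0.43, -0.04], [-0.08, -0.42, -0.03], [-0.085, -0.426, -0.04]] 
twist [0.0046, 0.0047, -0.0, -0.0, -0.0, -0.0, -0.0, -0.0] max 0.594 0.0047
end [0.4  0.36 0.32] -7.0
```

Request:
step_arm(
  fingers=[-1,-1,-1,-1,-1,-1,-1,-1,-1,-1],
  travel=[
    [0.47,-0.34,-0.05],
    [0.45,-0.36,-0.05],
    [0.42,-0.39,-0.05],
    [0.4,-0.41,-0.05],
    [0.38,-0.43,-0.04],
    [0.363,-0.449,-0.047],
    [0.06,-0.59,-0.07],
    [0.05,-0.59,-0.07],
    [0.05,-0.59,-0.06],
    [0.04,-0.58,-0.07],
  ],
  twist=[0.0177,0.0177,0.0177,0.0177,0.0177,0.0177,0.0046,0.0046,0.0046,0.0047],
)

```text
time_s: 2.15
position: [0.4032, -0.0146, 0.2875]
tool_rot: [[0.996, -0.094, 0.001], [-0.094, -0.996, -0.0], [0.001, 0.0, -1.0]]
ft_force: [1.0, 0.1, 0.7]
grip_width: 0.0852
gripper_force: 0.0
```

Request:
step_arm(
  fingers=[-0.2,-0.2,-0.2,-0.2,-0.2,-0.2,-0.2,-0.2,-0.2,-0.2],
  travel=[
    [0.03,-0.59,-0.06],
    [0.02,-0.586,-0.07],
    [0.01,-0.43,-0.03],
    [0.01,-0.43,-0.03],
    [0.01,-0.42,-0.03],
    [0.01,-0.43,-0.04],
    [0.01,-0.42,-0.03],
    [0.01,-0.426,-0.04],
    [0,0,0],
    [0,0,0],
  ],
  twist=[0.0046,0.0047,0,0,0,0,0,0,0,0],
)

```text
time_s: 3.4
position: [0.457, 0.3526, 0.3198]
tool_rot: [[0.993, -0.122, -0.0], [-0.122, -0.993, -0.0], [-0.0, 0.0, -1.0]]
ft_force: [-1.0, -0.3, 0.4]
grip_width: 0.0512
gripper_force: 0.0
```

```bash
cat >> h.py <<'E'
def rects(cam, specs, tag=None):
    """specs: list of (query, zlo, zhi); fits rect on the points of the mask within the heights"""
    im,d=optics.get_image(cam); P=cloud(cam,d)
    if tag: cv2.imwrite(f'pics/{tag}.png',im); np.save(tag+'.npy',P)
    for q,a,b in specs:
        for r in models.trace(cam,q)[:1]:
            m=r['mask']&(d>0); X=P[m]; Z=X[(X[:,2]>a)&(X[:,2]<b)]
            if len(Z)<20: print(q,'few',len(Z),np.median(X,0));continue
            c,s,an=cv2.minAreaRect((Z[:,:2]*1000).astype(np.float32))
            print(q,round(r['confidence'],2),len(Z),np.round(c,1),np.round(s,1),round(an,1),'z',np.percentile(Z[:,2],[5,50,95]).round(4))
    return im,d,P
E
python3 - <<'E'
from h import *
rects('wrist',[('fan',.104,.116),('carton',.09,.103),('brick',.05,.064),('tester',.02,.034)],'w1')
s=monitor.observe();print(s['time_s'],s['position'],s['tool_rot'],s['grip_width'])
E
```

```text
fan 0.56 828 [439.2 359.7] [39.6 40.5] 83.3 z [0.1072 0.1102 0.1117]
carton 0.57 1943 [434.8 365.6] [53.2 77.1] 76.0 z [0.0957 0.0986 0.1001]
brick 0.8 727 [439.6 361.9] [ 49.2 104.7] 84.4 z [0.0554 0.0584 0.0597]
tester 0.98 815 [484.2 362.4] [61.  62.3] 86.9 z [0.021  0.0278 0.0298]
3.65 [0.45715456 0.35225696 0.32032699] [[ 9.92420047e-01 -1.22891603e-01  3.22048181e-04]
 [-1.22891651e-01 -9.92420084e-01  1.34649163e-04]
 [ 3.03059831e-04 -1.73205561e-04 -9.99999939e-01]] 0.05104821031309381
```

View pics/w1.png

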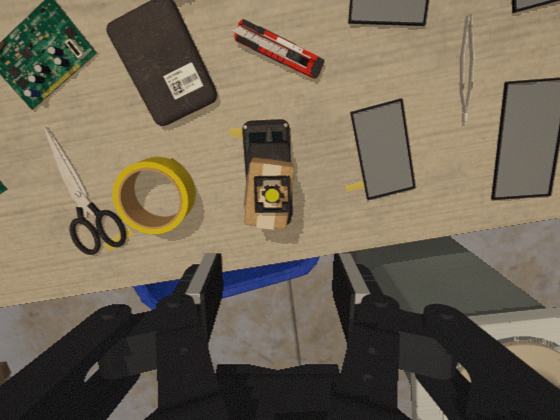

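The wrist view shows the fan at (272,195) on the carton. The brick and tester are below it with their long axes up the picture, and all sizes match those given. I'll descend to the fan.

```bash
python3 - <<'E'
from h import *
plan([(0.4393,0.3597,0.14,-6.7,5),(0.4393,0.3597,0.102,-6.7,3)])
E
```

```text
travel [[-0.04, -0.01, 0.36], [-0.04, -0.01, 0.36], [-0.04, -0.01, 0.36], [-0.03, -0.01, 0.36], [-0.036, -0.012, 0.363], [-0.0, -0.0, 0.13], [-0.0, -0.0, 0.13], [-0.0, -0.0, 0.12]] 
twist [-0.0004, -0.0004, -0.0004, -0.0004, -0.0004, 0.0, 0.0, 0.0] max 0.365 0.0004
end [0.4393 0.3597 0.102 ] -6.7
```

Request:
step_arm(
  fingers=[-0.2,-0.2,-0.2,-0.2,-0.2,-0.2,-0.2,-0.2,-0.2,-0.2],
  travel=[
    [-0.04,-0.01,0.36],
    [-0.04,-0.01,0.36],
    [-0.04,-0.01,0.36],
    [-0.03,-0.01,0.36],
    [-0.036,-0.012,0.363],
    [0,0,0.13],
    [0,0,0.13],
    [0,0,0.12],
    [0,0,0],
    [0,0,0],
  ],
  twist=[-0.0004,-0.0004,-0.0004,-0.0004,-0.0004,0,0,0,0,0],
)

```text
time_s: 4.9
position: [0.4396, 0.3605, 0.1023]
tool_rot: [[0.993, -0.116, 0.001], [-0.116, -0.993, 0.001], [0.001, -0.001, -1.0]]
ft_force: [-0.8, -0.2, 0.2]
grip_width: 0.051
gripper_force: 0.0
```

Request:
step_arm(
  fingers=[1,1,1,1,1,1],
  travel=[
    [0,0,0],
    [0,0,0],
    [0,0,0],
    [0,0,0],
    [0,0,0],
    [0,0,0],
  ],
  twist=[0,0,0,0,0,0],
  force=25,
)

```text
time_s: 5.65
position: [0.4396, 0.3606, 0.1025]
tool_rot: [[0.993, -0.116, 0.001], [-0.116, -0.993, 0.001], [0.001, -0.001, -1.0]]
ft_force: [-0.4, 0.0, 4.5]
grip_width: 0.0391
gripper_force: 25.5
```

```bash
python3 - <<'E'
from h import *
s=monitor.observe();print(s['position'],s['ft_force'])
im,d=optics.get_image('wrist');cv2.imwrite('pics/w2.png',im[120:])
plan([(0.4393,0.3597,0.16,-6.7,3)])
E
```

```text
[0.43958348 0.36058661 0.10251306] [-0.36838637  0.00839221  4.50126638]
travel [[-0.0, 0.0, -0.19], [-0.0, 0.0, -0.19], [-0.002, 0.009, -0.195]] 
twist [0.0001, 0.0001, 0.0002] max 0.195 0.0002
end [0.4393 0.3597 0.16  ] -6.71
```

View pics/w2.png

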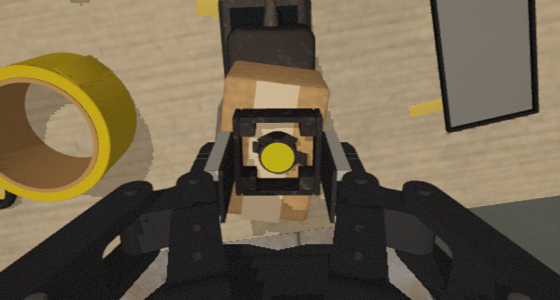

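The fan is between the pads (centre about (278,155) in the crop), so I'll lift it and carry it.

```bash
python3 - <<'E'
from h import *
plan([(0.44,0.36,0.16,-6.7,3),(0.54,0.19,0.16,0,5),(0.64,0.013,0.10,6.8,5),(0.64,0.013,0.02,6.8,4),(.64,.013,.011,6.8,3)])
E
```

```text
travel [[0.0, 0.0, -0.19], [0.0, 0.0, -0.19], [0.005, 0.005, -0.195], [0.24, 0.31, 0.0], [0.23, 0.32, 0.0], [0.22, 0.33, 0.0], [0.22, 0.33, 0.0], [0.206, 0.335, 0.0], [0.2, 0.35, 0.12], [0.19, 0.36, 0.12]] 
twist [0.0001, 0.0001, 0.0002, -0.0075, -0.0074, -0.0075, -0.0074, -0.0075, -0.0075, -0.0076] max 0.424 0.0076
travel [[0.18, 0.36, 0.12], [0.18, 0.37, 0.12], [0.164, 0.374, 0.12], [-0.0, 0.0, 0.2], [-0.0, 0.0, 0.2], [-0.0, 0.0, 0.2], [-0.0, 0.0, 0.2], [-0.0, 0.0, 0.03], [-0.0, 0.0, 0.03], [-0.0, 0.0, 0.03]] 
twist [-0.0075, -0.0076, -0.0075, -0.0, -0.0, -0.0, -0.0, -0.0, -0.0, -0.0] max 0.429 0.0076
end [0.64  0.013 0.011] 6.79
```

Request:
step_arm(
  fingers=[1,1,1,1,1,1,1,1,1,1],
  travel=[
    [0.0,0.0,-0.19],
    [0.0,0.0,-0.19],
    [0.005,0.005,-0.195],
    [0.24,0.31,0.0],
    [0.23,0.32,0.0],
    [0.22,0.33,0.0],
    [0.22,0.33,0.0],
    [0.206,0.335,0.0],
    [0.2,0.35,0.12],
    [0.19,0.36,0.12],
  ],
  twist=[0,0,0,-0.0075,-0.0074,-0.0075,-0.0074,-0.0075,-0.0075,-0.0076],
)

```text
time_s: 6.95
position: [0.5802, 0.1182, 0.1347]
tool_rot: [[0.999, 0.05, -0.0], [0.05, -0.999, 0.0], [-0.0, -0.0, -1.0]]
ft_force: [-0.4, 0.5, 0.1]
grip_width: 0.0392
gripper_force: 25.6
```

Request:
step_arm(
  fingers=[1,1,1,1,1],
  travel=[
    [0.18,0.36,0.12],
    [0.18,0.37,0.12],
    [0.164,0.374,0.12],
    [0,0,0],
    [0,0,0],
  ],
  twist=[-0.0075,-0.0076,-0.0075,0,0],
)

```text
time_s: 7.58
position: [0.6397, 0.0135, 0.0991]
tool_rot: [[0.993, 0.119, -0.001], [0.119, -0.993, 0.0], [-0.001, -0.0, -1.0]]
ft_force: [0.1, 0.8, -0.9]
grip_width: 0.0389
gripper_force: 25.6
```

```bash
python3 - <<'E'
from h import *
s=monitor.observe();print(s['position'],s['ft_force'],s['grip_width'])
rects('wrist',[('fan',.05,.15),('tray_fan',-.01,.01)],'w3')
plan([(0.64,0.013,0.02,6.8,4),(.64,.013,.011,6.8,3)])
E
```

```text
[0.6397067  0.01351673 0.09909967] [ 0.12361551  0.75409105 -0.93420595] 0.038863738534483966
fan 0.77 6019 [639.2  13.2] [41.4 40. ] 7.3 z [0.0974 0.1065 0.1081]
tray_fan 0.84 5250 [640.4  14.7] [62.3 62. ] 6.9 z [0.0014 0.0027 0.0066]
travel [[0.0, 0.0, 0.2], [0.0, 0.0, 0.2], [0.0, 0.01, 0.2], [0.001, 0.001, 0.197], [-0.0, 0.0, 0.03], [-0.0, 0.0, 0.03], [-0.0, 0.0, 0.03]] 
twist [0.0002, 0.0002, 0.0002, 0.0001, 0.0, 0.0, 0.0] max 0.2 0.0002
end [0.64   0.0131 0.011 ] 6.8
```

View pics/w3.png

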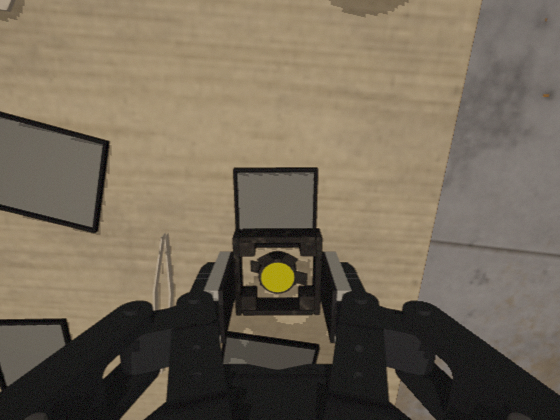

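The fan is held level at (278,272) with the tray directly beyond it (275,200), and the measured heights agree. I'll lower it.

Request:
step_arm(
  fingers=[1,1,1,1,1,1,1,1,1,1],
  travel=[
    [0,-0.01,0.2],
    [0.01,0,0.2],
    [0,0,0.2],
    [0,0,0.2],
    [0,0,0.05],
    [0,0,0.04],
    [0,0,0.02],
    [0,0,0.01],
    [0,0,0],
    [0,0,0],
  ],
  twist=[0,0,0,0,0,0,0,0,0,0],
)

```text
time_s: 8.98
position: [0.641, 0.0141, 0.0074]
tool_rot: [[0.993, 0.119, 0.0], [0.119, -0.993, -0.0], [0.0, 0.0, -1.0]]
ft_force: [0.1, 0.3, -1.4]
grip_width: 0.0392
gripper_force: 25.6
```

Request:
step_arm(
  fingers=[1,1,-0.1,-0.1,-0.1,-0.1],
  travel=[
    [0,0,0.01],
    [0,0,0.0],
    [0,0,0],
    [0,0,0],
    [0,0,0],
    [0,0,0],
  ],
  twist=[0,0,0,0,0,0],
)

```text
time_s: 9.72
position: [0.641, 0.0141, 0.0062]
tool_rot: [[0.993, 0.119, -0.0], [0.119, -0.993, 0.0], [-0.0, -0.0, -1.0]]
ft_force: [0.3, -0.1, -0.1]
grip_width: 0.0472
gripper_force: 0.0
```

```bash
python3 - <<'E'
from h import *
s=monitor.observe();print(s['position'],s['ft_force'],s['grip_width'])
rects('wrist',[('fan',.01,.02),('tray_fan',-.01,.01)])
c=(.4348,.3656)
plan([(0.641,0.014,0.15,6.8,4),(0.54,0.19,0.20,0,5),(.49,.3656,0.20,-14,5)])
E
```

```text
[0.6409564  0.01414717 0.00622887] [ 0.3059246  -0.09625507 -0.12913117] 0.04719335339556326
fan 0.97 4680 [640.5  13.4] [40.9 40.2] 7.4 z [0.0113 0.0137 0.0151]
tray_fan 0.86 7403 [640.2  14.1] [62.9 61.9] 7.2 z [0.0012 0.0025 0.0064]
travel [[0.0, 0.0, -0.36], [0.0, 0.0, -0.36], [0.0, 0.0, -0.36], [0.0, 0.002, -0.358], [-0.16, -0.37, -0.1], [-0.17, -0.37, -0.1], [-0.18, -0.37, -0.1], [-0.18, -0.36, -0.1], [-0.192, -0.357, -0.1], [-0.1, -0.35, 0.0]] 
twist [0.0001, 0.0001, 0.0001, 0.0, 0.0076, 0.0076, 0.0075, 0.0076, 0.0075, 0.0156] max 0.423 0.0156
travel [[-0.12, -0.35, 0.0], [-0.13, -0.34, 0.0], [-0.15, -0.33, 0.0], [-0.167, -0.325, 0.0]] 
twist [0.0155, 0.0156, 0.0155, 0.0156] max 0.37 0.0156
end [0.49   0.3656 0.2   ] -14.0
```

Fan seated (top at 15 mm). On to the carton: first slow lift, then back to the pile.

Request:
step_arm(
  fingers=[-0.1,-0.1,-0.4,-0.4,-0.4,-0.4,-0.4,-0.4,-0.4,-0.4],
  travel=[
    [0,0,-0.36],
    [0,0,-0.36],
    [0,0,-0.36],
    [0,0.002,-0.358],
    [-0.16,-0.37,-0.1],
    [-0.17,-0.37,-0.1],
    [-0.18,-0.37,-0.1],
    [-0.18,-0.36,-0.1],
    [-0.192,-0.357,-0.1],
    [-0.1,-0.35,0.0],
  ],
  twist=[0,0,0,0,0.0076,0.0076,0.0075,0.0076,0.0075,0.0156],
)

```text
time_s: 11.12
position: [0.5291, 0.2261, 0.2011]
tool_rot: [[0.999, -0.049, 0.002], [-0.049, -0.999, 0.0], [0.002, -0.0, -1.0]]
ft_force: [0.3, -0.4, -0.1]
grip_width: 0.0596
gripper_force: 0.0
```

Request:
step_arm(
  fingers=[-0.5,-0.5,-0.5,-0.5,-0.5,-0.5],
  travel=[
    [-0.12,-0.35,0.0],
    [-0.13,-0.34,0.0],
    [-0.15,-0.33,0.0],
    [-0.167,-0.325,0.0],
    [0,0,0],
    [0,0,0],
  ],
  twist=[0.0155,0.0156,0.0155,0.0156,0,0],
)

```text
time_s: 11.88
position: [0.4898, 0.365, 0.2]
tool_rot: [[0.971, -0.241, -0.0], [-0.241, -0.971, -0.0], [0.0, 0.0, -1.0]]
ft_force: [0.4, 0.3, 0.7]
grip_width: 0.064
gripper_force: 0.0
```

```bash
python3 - <<'E'
from h import *
s=monitor.observe();print(s['position'],s['ft_force'],s['grip_width'])
rects('wrist',[('carton',.09,.105),('brick',.05,.064),('tester',.02,.034)],'w4')
rects('top',[('fan',-.01,.03)])
E
```

```text
[0.48978057 0.36498267 0.1999587 ] [0.4472719  0.28281984 0.65945151] 0.06396769008104154
carton 0.9 5324 [434.9 365.6] [53.1 77.8] 75.2 z [0.0959 0.0985 0.0998]
brick 0.71 1429 [440.9 362.8] [ 51.8 102.9] 84.2 z [0.0539 0.0581 0.0595]
tester 0.89 1588 [478.9 363.4] [60.8 72.4] 85.9 z [0.0208 0.0276 0.0295]
fan 0.69 244 [639.2  13. ] [39.3 40.1] 6.3 z [0.0006 0.0121 0.0167]
```

```bash
python3 - <<'E'
from h import *
plan([(0.435,0.3655,0.12,-14.7,4),(0.435,0.3655,0.070,-14.7,4)])
plan([(0.435,0.3655,0.15,-14.7,4),(.54,.28,.15,-12,4),(.6475,.19,.12,-9.2,4)],start=((.435,.3655,.07),-14.7))
E
```

```text
travel [[-0.13, 0.03, 0.2], [-0.13, 0.03, 0.2], [-0.14, 0.03, 0.2], [-0.134, 0.04, 0.201], [-0.0, -0.0, 0.13], [-0.0, -0.0, 0.12], [-0.0, -0.0, 0.13], [-0.0, -0.0, 0.12]] 
twist [0.001, 0.001, 0.001, 0.0009, 0.0, 0.0, 0.0, 0.0] max 0.246 0.001
end [0.435  0.3655 0.07  ] -14.7
travel [[0.0, 0.0, -0.2], [0.0, 0.0, -0.2], [0.0, 0.0, -0.2], [0.0, 0.0, -0.2], [0.31, 0.14, 0.0], [0.31, 0.14, 0.0], [0.3, 0.15, 0.0], [0.302, 0.152, 0.0], [0.31, 0.16, 0.08], [0.31, 0.17, 0.07]] 
twist [-0.0, -0.0, -0.0, -0.0, -0.0037, -0.0038, -0.0037, -0.0038, -0.0039, -0.0039] max 0.36 0.0039
travel [[0.3, 0.17, 0.07], [0.306, 0.179, 0.08]] 
twist [-0.0039, -0.0039] max 0.363 0.0039
end [0.6475 0.1901 0.12  ] -9.19
```

Request:
step_arm(
  fingers=[-0.5,-0.5,-0.5,-0.5,-0.5,-0.5,-0.5,-0.5,-0.5,-0.5],
  travel=[
    [-0.13,0.03,0.2],
    [-0.13,0.03,0.2],
    [-0.14,0.03,0.2],
    [-0.134,0.04,0.201],
    [0,0,0.13],
    [0,0,0.12],
    [0,0,0.13],
    [0,0,0.12],
    [0,0,0],
    [0,0,0],
  ],
  twist=[0.001,0.001,0.001,0.0009,0,0,0,0,0,0],
)

```text
time_s: 13.42
position: [0.435, 0.3661, 0.0702]
tool_rot: [[0.967, -0.253, 0.001], [-0.253, -0.967, 0.0], [0.0, -0.0, -1.0]]
ft_force: [-0.6, -0.7, -0.4]
grip_width: 0.064
gripper_force: 0.0
```

Request:
step_arm(
  fingers=[1,1,1,1,1,1],
  travel=[
    [0,0,0],
    [0,0,0],
    [0,0,0],
    [0,0,0],
    [0,0,0],
    [0,0,0],
  ],
  twist=[0,0,0,0,0,0],
  force=30,
)

```text
time_s: 14.18
position: [0.4351, 0.3662, 0.0706]
tool_rot: [[0.967, -0.253, 0.001], [-0.253, -0.967, 0.001], [0.001, -0.001, -1.0]]
ft_force: [-0.3, 0.3, 6.0]
grip_width: 0.0526
gripper_force: 33.1
```

```bash
python3 - <<'E'
from h import *
s=monitor.observe();p=s['position'];print(p)
plan([(*p[:2],0.15,-14.6,3),(*p[:2],0.18,-10,2),(.6475,.19,.12,80.8,10)])
E
```

```text
[0.43505512 0.36617636 0.07056028]
travel [[0.0, 0.0, -0.26], [0.0, 0.0, -0.27], [0.0, 0.0, -0.264], [0.0, 0.0, -0.15], [0.0, 0.0, -0.15], [0.24, 0.14, 0.06], [0.22, 0.17, 0.06], [0.18, 0.2, 0.06], [0.15, 0.23, 0.06], [0.11, 0.25, 0.06]] 
twist [-0.0001, -0.0001, -0.0001, -0.0128, -0.0127, -0.0504, -0.0505, -0.0504, -0.0505, -0.0504] max 0.284 0.0505
travel [[0.07, 0.27, 0.06], [0.03, 0.28, 0.06], [-0.02, 0.28, 0.06], [-0.06, 0.27, 0.06], [-0.093, 0.253, 0.06]] 
twist [-0.0505, -0.0504, -0.0505, -0.0504, -0.0505] max 0.288 0.0505
end [0.6475 0.19   0.12  ] 80.8
```

Request:
step_arm(
  fingers=[1,1,1,1,1,1,1,1,1,1],
  travel=[
    [0.0,0.0,-0.26],
    [0.0,0.0,-0.27],
    [0.0,0.0,-0.264],
    [0.0,0.0,-0.15],
    [0.0,0.0,-0.15],
    [0.24,0.14,0.06],
    [0.22,0.17,0.06],
    [0.18,0.2,0.06],
    [0.15,0.23,0.06],
    [0.11,0.25,0.06],
  ],
  twist=[0,0,0,-0.0128,-0.0127,-0.0504,-0.0505,-0.0504,-0.0505,-0.0504],
)

```text
time_s: 15.42
position: [0.5406, 0.2776, 0.1486]
tool_rot: [[0.813, 0.583, -0.001], [0.583, -0.813, -0.0], [-0.001, -0.0, -1.0]]
ft_force: [-0.9, 0.2, -1.0]
grip_width: 0.0526
gripper_force: 32.2
```

Request:
step_arm(
  fingers=[1,1,1,1,1,1,1,1],
  travel=[
    [0.07,0.27,0.06],
    [0.03,0.28,0.06],
    [-0.02,0.28,0.06],
    [-0.06,0.27,0.06],
    [-0.093,0.253,0.06],
    [0,0,0],
    [0,0,0],
    [0,0,0],
  ],
  twist=[-0.0505,-0.0504,-0.0505,-0.0504,-0.0505,0,0,0],
)

```text
time_s: 16.42
position: [0.6464, 0.1903, 0.1196]
tool_rot: [[0.161, 0.987, -0.0], [0.987, -0.161, 0.0], [0.0, -0.0, -1.0]]
ft_force: [0.6, 0.6, -1.0]
grip_width: 0.0526
gripper_force: 32.3
```

```bash
python3 - <<'E'
from h import *
s=monitor.observe();print(s['position'],s['ft_force'],s['grip_width'],s['q'])
rects('wrist',[('carton',.13,.17),('tray_carton',-.01,.01)],'w5')
plan([(0.6475,0.19,0.04,80.8,4),(.6475,.19,.02,80.8,2),(.6475,.19,.0145,80.8,2)])
E
```

```text
[0.64639227 0.19033148 0.11960061] [ 0.58210868  0.64715372 -0.99821133] 0.052556756909764135 [6.36233730e+00 3.91955394e+01 6.20173150e+01 6.54077583e-03
 7.87877382e+01 1.56190558e+01]
carton 0.77 20944 [646.1 192.2] [72.3 52.9] 81.2 z [0.1405 0.1474 0.1487]
tray_carton 0.56 4499 [652.3 219.1] [39.2 73. ] 80.9 z [0.0011 0.0023 0.0063]
travel [[0.0, 0.0, 0.2], [0.0, 0.0, 0.2], [0.0, 0.0, 0.2], [0.0, 0.009, 0.196], [0.0, -0.0, 0.1], [0.0, -0.0, 0.1], [0.0, -0.0, 0.03], [0.0, -0.0, 0.025]] 
twist [-0.0001, -0.0, -0.0001, -0.0, -0.0, -0.0, -0.0, -0.0] max 0.2 0.0001
end [0.6475 0.19   0.0145] 80.8
```

View pics/w5.png

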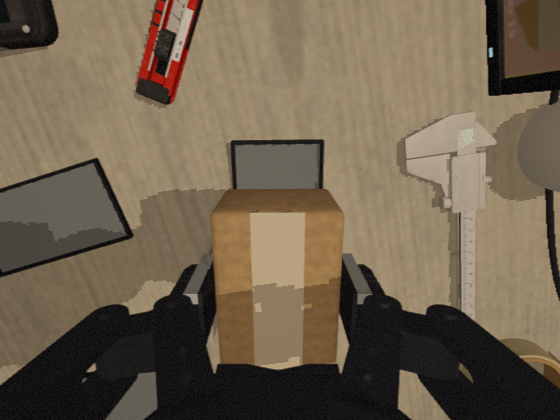

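The carton is held squarely, long side in line with the tray behind it (rim top at (278,142)). Only a 2 mm correction is needed, then lower.

Request:
step_arm(
  fingers=[1,1,1,1,1,1,1,1,1,1],
  travel=[
    [0.01,0.02,0.2],
    [0,0,0.2],
    [0,0,0.2],
    [0,0,0.2],
    [0,0,0.1],
    [0,0,0.06],
    [0,0,0.04],
    [0,0,0.03],
    [0,0,0.01],
    [0,0,0],
  ],
  twist=[0,0,0,0,0,0,0,0,0,0],
)

```text
time_s: 17.82
position: [0.6492, 0.1903, 0.0155]
tool_rot: [[0.161, 0.987, 0.0], [0.987, -0.161, 0.0], [0.0, 0.0, -1.0]]
ft_force: [0.7, 0.2, -0.3]
grip_width: 0.0525
gripper_force: 32.3
```

Request:
step_arm(
  fingers=[1,1,-0.5,-0.5,-0.5,-0.5,-0.5],
  travel=[
    [0,0,0.012],
    [0,0,0],
    [0,0,0],
    [0,0,0],
    [0,0,0],
    [0,0,0],
    [0,0,0],
  ],
  twist=[0,0,0,0,0,0,0],
)

```text
time_s: 18.7
position: [0.6491, 0.1903, 0.0141]
tool_rot: [[0.161, 0.987, -0.0], [0.987, -0.161, 0.0], [0.0, -0.0, -1.0]]
ft_force: [0.1, -0.2, 0.2]
grip_width: 0.0645
gripper_force: 0.0
```

```bash
python3 - <<'E'
from h import *
s=monitor.observe();print(s['position'],s['ft_force'],s['grip_width'])
rects('wrist',[('carton',.035,.05),('tray_carton',-.01,.01)],'w6')
p=s['position']
plan([(*p[:2],0.12,80.8,4),(.5,.3,.2,0,9),(.48,.363,.2,-5.7,3)])
E
```

```text
[0.64908906 0.1902686  0.01411417] [ 0.08713691 -0.22856162  0.23302763] 0.06447090327309929
carton 0.71 20123 [648.8 192.4] [70.9 52.8] 81.0 z [0.0402 0.0421 0.0433]
tray_carton 0.81 5899 [647.1 188.4] [101.6  75.2] 81.2 z [0.0013 0.0027 0.0066]
travel [[0.0, -0.0, -0.26], [0.0, -0.0, -0.27], [0.0, -0.0, -0.26], [0.0, -0.0, -0.269], [0.09, -0.18, -0.09], [0.06, -0.2, -0.09], [0.03, -0.2, -0.09], [0.0, -0.21, -0.09], [-0.03, -0.2, -0.09], [-0.06, -0.2, -0.09]] 
twist [-0.0001, -0.0001, -0.0, -0.0001, 0.0499, 0.0499, 0.0499, 0.0499, 0.0499, 0.0499] max 0.27 0.0499
travel [[-0.09, -0.18, -0.09], [-0.12, -0.17, -0.08], [-0.144, -0.151, -0.09], [-0.07, -0.21, 0.0], [-0.07, -0.21, 0.0], [-0.081, -0.203, 0.0]] 
twist [0.0498, 0.0499, 0.0498, 0.0106, 0.0105, 0.0106] max 0.227 0.0499
end [0.48  0.363 0.2  ] -5.71
```

Request:
step_arm(
  fingers=[-0.5,-0.5,-0.5,-0.5,-0.5,-0.5,-0.5,-0.5,-0.5,-0.5],
  travel=[
    [0.0,0,-0.26],
    [0.0,0,-0.27],
    [0.0,0,-0.26],
    [0.0,0,-0.269],
    [0.09,-0.18,-0.09],
    [0.06,-0.2,-0.09],
    [0.03,-0.2,-0.09],
    [0.0,-0.21,-0.09],
    [-0.03,-0.2,-0.09],
    [-0.06,-0.2,-0.09],
  ],
  twist=[0,0,0,0,0.0499,0.0499,0.0499,0.0499,0.0499,0.0499],
)

```text
time_s: 20.1
position: [0.5489, 0.2633, 0.1744]
tool_rot: [[0.895, 0.447, 0.0], [0.447, -0.895, 0.0], [0.0, -0.0, -1.0]]
ft_force: [-0.9, 0.6, 0.2]
grip_width: 0.064
gripper_force: 0.0
```

Request:
step_arm(
  fingers=[-0.5,-0.5,-0.5,-0.5,-0.5,-0.5,-0.5,-0.5],
  travel=[
    [-0.09,-0.18,-0.09],
    [-0.12,-0.17,-0.08],
    [-0.144,-0.151,-0.09],
    [-0.07,-0.21,0.0],
    [-0.07,-0.21,0.0],
    [-0.081,-0.203,0.0],
    [0,0,0],
    [0,0,0],
  ],
  twist=[0.0498,0.0499,0.0498,0.0106,0.0105,0.0106,0,0],
)

```text
time_s: 21.1
position: [0.4803, 0.3627, 0.2]
tool_rot: [[0.995, -0.1, -0.0], [-0.1, -0.995, -0.0], [-0.0, 0.0, -1.0]]
ft_force: [0.3, -0.1, 0.8]
grip_width: 0.0644
gripper_force: 0.0
```

```bash
python3 - <<'E'
from h import *
s=monitor.observe();print(s['position'],s['ft_force'],s['grip_width'])
rects('wrist',[('brick',.052,.066),('tester',.02,.034)],'w7')
for r in models.landmark_of('wrist','brick_middle')[:1]: print(r)
rects('top',[('carton',.03,.06)])
E
```

```text
[0.480273   0.36268007 0.19999248] [ 0.25488274 -0.07623177  0.84983241] 0.06442555041463038
{'point': [282.0, 226.5], 'confidence': 0.73}
carton 0.59 746 [647.4 187.8] [76.8 53.3] 80.4 z [0.0364 0.0414 0.0451]
```

View pics/w7.png

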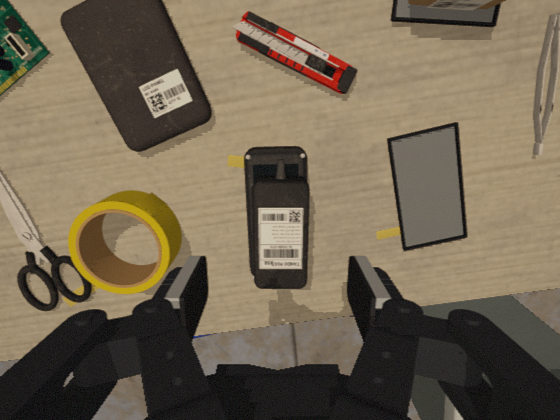

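The brick is at (282,235) with its stub pointing up the picture, towards +x, and the tester beneath it. The network missed it, so I'll measure from depth.

```bash
python3 - <<'E'
from h import *
P=np.load('w7.npy')
v,u=np.mgrid[:420,:560]
for a,b,box in [(.054,.064,(240,320,140,300)),(.022,.033,(238,320,140,300))]:
    m=(P[...,2]>a)&(P[...,2]<b)&(u>box[0])&(u<box[1])&(v>box[2])&(v<box[3])
    X=P[m]; c,s,an=cv2.minAreaRect((X[:,:2]*1000).astype(np.float32)); print(m.sum(),c,s,an,np.percentile(X[:,2],[5,50,95]))
    print(cv2.boxPoints((c,s,an)))
E
```

```text
5907 (438.1929626464844, 363.2276306152344) (51.815670013427734, 107.83549499511719) 84.32111358642578 [0.05642761 0.0585316  0.05979404]
[[381.97617 342.7823 ]
 [489.28244 332.11163]
 [494.40976 383.67297]
 [387.1035  394.34363]]
1606 (447.604736328125, 366.3037109375) (57.858360290527344, 134.236328125) 85.20709228515625 [0.02303206 0.02779062 0.02953195]
[[378.30408 343.0837 ]
 [512.07104 331.86765]
 [516.9054  389.5237 ]
 [383.13843 400.73978]]
```

```bash
python3 - <<'E'
from h import *
plan([(0.4382,0.3632,0.08,-5.7,5),(0.4382,0.3632,0.034,-5.7,4)])
plan([(0.4382,0.3632,0.10,-5.7,4),(.4542,.2041,.10,7.9,6)],start=((.4382,.3632,.034),-5.7))
E
```

```text
travel [[-0.08, 0.01, 0.24], [-0.08, 0.01, 0.24], [-0.09, 0.01, 0.24], [-0.08, 0.0, 0.24], [-0.09, 0.008, 0.241], [0.0, 0.0, 0.11], [0.0, 0.0, 0.12], [0.0, 0.0, 0.11], [0.0, 0.0, 0.12]] 
twist [-0.0001, -0.0001, -0.0001, -0.0001, -0.0001, 0.0, 0.0, 0.0, 0.0] max 0.257 0.0001
end [0.4382 0.3632 0.034 ] -5.7
travel [[0.0, 0.0, -0.16], [0.0, 0.0, -0.17], [0.0, 0.0, -0.16], [0.0, 0.0, -0.17], [0.05, 0.26, 0.0], [0.04, 0.26, 0.0], [0.03, 0.27, 0.0], [0.02, 0.27, 0.0], [0.02, 0.26, 0.0], [0.0, 0.268, 0.0]] 
twist [-0.0, -0.0, -0.0, -0.0, -0.0126, -0.0126, -0.0126, -0.0126, -0.0126, -0.0126] max 0.272 0.0126
end [0.4542 0.2041 0.1   ] 7.91
```

Request:
step_arm(
  fingers=[-0.5,-0.5,-0.5,-0.5,-0.5,-0.5,-0.5,-0.5,-0.5,-0.5],
  travel=[
    [-0.08,0.01,0.24],
    [-0.08,0.01,0.24],
    [-0.09,0.01,0.24],
    [-0.08,0.0,0.24],
    [-0.09,0.008,0.241],
    [0.0,0.0,0.11],
    [0.0,0.0,0.12],
    [0.0,0.0,0.11],
    [0.0,0.0,0.12],
    [0,0,0],
  ],
  twist=[0,0,0,0,0,0,0,0,0,0],
)

```text
time_s: 22.65
position: [0.4377, 0.3634, 0.0331]
tool_rot: [[0.995, -0.1, -0.001], [-0.1, -0.995, -0.001], [-0.001, 0.001, -1.0]]
ft_force: [-0.4, 0.5, 0.1]
grip_width: 0.0643
gripper_force: 0.0
```

Request:
step_arm(
  fingers=[1,1,1,1,1,1],
  travel=[
    [0,0,0],
    [0,0,0],
    [0,0,0],
    [0,0,0],
    [0,0,0],
    [0,0,0],
  ],
  twist=[0,0,0,0,0,0],
  force=40,
)

```text
time_s: 23.4
position: [0.4381, 0.3637, 0.0343]
tool_rot: [[0.995, -0.1, 0.001], [-0.1, -0.995, 0.0], [0.001, -0.0, -1.0]]
ft_force: [-0.6, 0.5, 5.5]
grip_width: 0.0511
gripper_force: 43.4
```

Request:
step_arm(
  fingers=[1,1,1,1],
  travel=[
    [0.0,0.0,-0.1],
    [0.0,0.0,-0.1],
    [0.0,0.0,-0.16],
    [0.0,0.0,-0.17],
  ],
  twist=[0,0,0,0],
)

```text
time_s: 23.9
position: [0.438, 0.3636, 0.0882]
tool_rot: [[0.995, -0.1, 0.0], [-0.1, -0.995, 0.0], [0.0, -0.0, -1.0]]
ft_force: [1.0, 0.5, -2.4]
grip_width: 0.051
gripper_force: 42.5
```

```bash
python3 - <<'E'
from h import *
s=monitor.observe();print(s['position'],s['ft_force'],s['grip_width'])
plan([(.4542,.2041,.10,7.9,6)])
E
```

```text
[0.43801449 0.3636084  0.08821237] [ 0.99886359  0.51541549 -2.41620471] 0.050987074205683464
travel [[0.05, 0.26, -0.02], [0.04, 0.26, -0.02], [0.03, 0.27, -0.02], [0.03, 0.27, -0.02], [0.01, 0.27, -0.02], [0.003, 0.262, -0.018]] 
twist [-0.0126, -0.0127, -0.0126, -0.0127, -0.0126, -0.0127] max 0.272 0.0127
end [0.4542 0.2041 0.1   ] 7.9
```

Request:
step_arm(
  fingers=[1,1,1,1,1,1,1,1],
  travel=[
    [0.05,0.26,-0.02],
    [0.04,0.26,-0.02],
    [0.03,0.27,-0.02],
    [0.03,0.27,-0.02],
    [0.01,0.27,-0.02],
    [0.003,0.262,-0.018],
    [0,0,0],
    [0,0,0],
  ],
  twist=[-0.0126,-0.0127,-0.0126,-0.0127,-0.0126,-0.0127,0,0],
)

```text
time_s: 24.9
position: [0.4542, 0.2045, 0.0993]
tool_rot: [[0.991, 0.137, 0.001], [0.137, -0.991, 0.0], [0.001, -0.0, -1.0]]
ft_force: [0.6, 0.3, -2.0]
grip_width: 0.0513
gripper_force: 42.6
```

```bash
python3 - <<'E'
from h import *
s=monitor.observe();print(s['position'],s['tool_rot'][:2,0],s['ft_force'],s['grip_width'])
im,d,P=rects('wrist',[('brick',.11,.14),('tray_brick',-.01,.01)],'w8')
r=models.trace('wrist','tray_brick')
if r:
    X=P[r[0]['mask']]; X=X[abs(X[:,2]-.003)<.006][:,:2]*1000; print(cv2.boxPoints(cv2.minAreaRect(X.astype(np.float32))))
v,u=np.mgrid[:420,:560];m=(P[...,2]>.108)&(P[...,2]<.14)&(abs(u-280)<90)&(v<365)
X=P[m];print(m.sum(),np.percentile(X[:,2],[5,50,95]),cv2.minAreaRect((X[:,:2]*1000).astype(np.float32)))
E
```

```text
[0.45419333 0.20450287 0.09925032] [0.99057361 0.1369797 ] [ 0.61613046  0.30167047 -1.97883181] 0.05125533616716799
brick 0.9 26365 [470.5 206.2] [107.5  52.4] 7.9 z [0.1193 0.1233 0.1244]
tray_brick 0.81 2638 [505.9 211.7] [23.9 70.2] 7.9 z [0.0009 0.0022 0.0063]
[[489.21906 244.78564]
 [498.91132 175.26059]
 [522.5764  178.55966]
 [512.88416 248.08472]]
29383 [0.11573851 0.12337343 0.1291675 ] ((467.05450439453125, 203.57257080078125), (73.66194152832031, 110.2651138305664), 81.1979751586914)
```

View pics/w8.png

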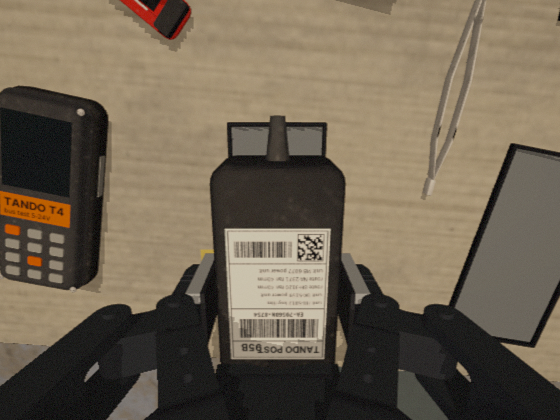

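The brick is held square in line with its tray (rim top at (278,123)), stub pointing away, and the tester is left lying undisturbed on the left. I'll shift 2.5 mm and lower.

Request:
step_arm(
  fingers=[1,1,1,1,1,1,1,1,1,1],
  travel=[
    [0.025,0,0.2],
    [0,0,0.2],
    [0,0,0.2],
    [0,0,0.15],
    [0,0,0.08],
    [0,0,0.04],
    [0,0,0.02],
    [0,0,0.01],
    [0,0,0],
    [0,0,0],
  ],
  twist=[0,0,0,0,0,0,0,0,0,0],
)

```text
time_s: 26.35
position: [0.4567, 0.2045, 0.0089]
tool_rot: [[0.991, 0.137, 0.0], [0.137, -0.991, 0.0], [0.0, -0.0, -1.0]]
ft_force: [1.0, -0.1, -1.7]
grip_width: 0.0513
gripper_force: 42.6
```

Request:
step_arm(
  fingers=[1,1,1,-0.5,-0.5,-0.5,-0.5,-0.5],
  travel=[
    [0,0,0.01],
    [0,0,0],
    [0,0,0],
    [0,0,0],
    [0,0,0],
    [0,0,0],
    [0,0,0],
    [0,0,0],
  ],
  twist=[0,0,0,0,0,0,0,0],
)

```text
time_s: 27.35
position: [0.4566, 0.2045, 0.0077]
tool_rot: [[0.991, 0.137, -0.0], [0.137, -0.991, 0.0], [0.0, -0.0, -1.0]]
ft_force: [0.5, -0.3, 0.2]
grip_width: 0.064
gripper_force: 0.0
```

```bash
python3 - <<'E'
from h import *
s=monitor.observe();p=s['position'];print(p,s['ft_force'],s['grip_width'])
plan([(*p[:2],0.10,7.8,4),(.50,.363,.24,-4,6)])
E
```

```text
[0.45660016 0.20445723 0.0077163 ] [ 0.45333724 -0.25907559  0.19528094] 0.06398549410084474
travel [[0.0, 0.0, -0.23], [0.0, 0.0, -0.23], [0.0, 0.0, -0.23], [0.0, 0.0, -0.233], [0.11, -0.25, -0.23], [0.1, -0.26, -0.23], [0.09, -0.26, -0.23], [0.08, -0.26, -0.24], [0.07, -0.26, -0.23], [0.063, -0.268, -0.24]] 
twist [0.0001, 0.0002, 0.0001, 0.0002, 0.0109, 0.0109, 0.0109, 0.0109, 0.011, 0.0109] max 0.365 0.011
end [0.5   0.363 0.24 ] -4.0
```

Request:
step_arm(
  fingers=[-0.5,-0.5,-0.5,-1,-1,-1,-1,-1,-1,-1],
  travel=[
    [0.0,0.0,-0.23],
    [0.0,0.0,-0.23],
    [0.0,0.0,-0.23],
    [0.0,0.0,-0.233],
    [0.11,-0.25,-0.23],
    [0.1,-0.26,-0.23],
    [0.09,-0.26,-0.23],
    [0.08,-0.26,-0.24],
    [0.07,-0.26,-0.23],
    [0.063,-0.268,-0.24],
  ],
  twist=[0,0,0,0,0.0109,0.0109,0.0109,0.0109,0.011,0.0109],
)

```text
time_s: 28.6
position: [0.4997, 0.3638, 0.2407]
tool_rot: [[0.998, -0.069, -0.0], [-0.069, -0.998, -0.0], [-0.0, 0.0, -1.0]]
ft_force: [0.4, -0.4, 0.3]
grip_width: 0.0856
gripper_force: 0.0
```

Request:
step_arm(
  fingers=[-1,-1],
  travel=[
    [0,0,0],
    [0,0,0],
  ],
  twist=[0,0],
)

```text
time_s: 28.85
position: [0.4993, 0.3624, 0.2389]
tool_rot: [[0.998, -0.067, -0.002], [-0.067, -0.998, -0.001], [-0.002, 0.001, -1.0]]
ft_force: [-0.4, 0.9, -0.9]
grip_width: 0.0854
gripper_force: 0.0
```

```bash
python3 - <<'E'
from h import *
s=monitor.observe();print(s['position'],s['ft_force'],s['grip_width'])
im,d,P=rects('wrist',[('tester',.02,.036),('tester',.005,.036),('brick',.026,.04),('tray_brick',-.01,.01),('tray_tester',-.01,.01)],'w9')
v,u=np.mgrid[:420,:560]
rects('top',[('brick',.026,.05),('tray_brick',-.01,.01)],'t2')
E
```

```text
[0.49926101 0.36237294 0.23892408] [-0.38280884  0.89346157 -0.91080873] 0.08538907961549179
tester 0.69 5844 [446.6 365.8] [ 60.7 137.3] 85.5 z [0.0218 0.0284 0.0299]
tester 0.69 6217 [446.9 365.7] [ 64.2 139.7] 85.6 z [0.019  0.0283 0.0299]
brick 0.84 4266 [456.5 204.1] [107.3  51.6] 7.8 z [0.0295 0.0321 0.0335]
tray_brick 0.58 1372 [454.7 204.6] [126.8  70.2] 7.5 z [0.001  0.0027 0.0066]
tray_tester 0.69 2175 [444.2  34.1] [ 37.6 159.8] 89.7 z [0.0007 0.0023 0.0062]
brick 0.82 1013 [455.6 203.5] [107.4  51.2] 7.5 z [0.0284 0.0318 0.0354]
tray_brick 0.59 565 [454.5 204. ] [129.6  73.5] 7.9 z [-0.0015  0.0029  0.0082]
```

View pics/w9.png

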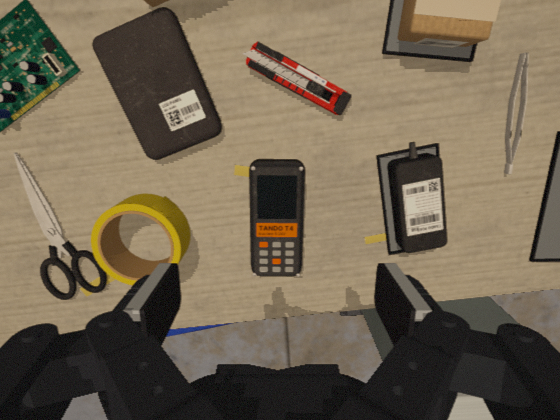

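The tester lies alone at (277,218) with nothing in the finger paths. The brick sits in its tray at (418,203). I'll take the tester.

```bash
python3 - <<'E'
from h import *
plan([(0.447,0.3657,0.06,-4.5,6),(0.447,0.3657,0.005,-4.5,4)])
plan([(.447,.3657,.10,-4.5,6),(.445,.19,.12,-3.5,6),(.443,.007,.10,-2.7,6)],start=((.447,.3657,.005),-4.5))
E
```

```text
travel [[-0.09, 0.0, 0.3], [-0.09, 0.0, 0.3], [-0.09, 0.0, 0.3], [-0.09, 0.0, 0.3], [-0.08, 0.0, 0.3], [-0.088, 0.01, 0.3], [-0.0, -0.0, 0.14], [-0.0, -0.0, 0.14], [-0.0, -0.0, 0.13], [-0.0, -0.0, 0.14]] 
twist [0.0006, 0.0006, 0.0005, 0.0006, 0.0005, 0.0006, -0.0, -0.0, -0.0, -0.0] max 0.313 0.0006
end [0.447  0.3657 0.005 ] -4.51
travel [[0.0, 0.0, -0.16], [0.0, 0.0, -0.16], [0.0, 0.0, -0.16], [0.0, 0.0, -0.16], [0.0, 0.0, -0.16], [0.0, 0.0, -0.15], [0.02, 0.29, -0.03], [0.02, 0.29, -0.03], [0.02, 0.29, -0.03], [0.02, 0.29, -0.04]] 
twist [-0.0, -0.0, -0.0, -0.0, -0.0, -0.0, -0.0009, -0.0009, -0.0009, -0.001] max 0.293 0.001
travel [[0.01, 0.3, -0.03], [0.015, 0.294, -0.04], [0.02, 0.3, 0.03], [0.01, 0.31, 0.03], [0.01, 0.3, 0.04], [0.01, 0.31, 0.03], [0.02, 0.3, 0.04], [0.011, 0.308, 0.03]] 
twist [-0.0009, -0.001, -0.0007, -0.0007, -0.0007, -0.0008, -0.0008, -0.0007] max 0.312 0.001
end [0.443 0.007 0.1  ] -2.7
```

Request:
step_arm(
  fingers=[-1,-1,-1,-1,-1,-1,-1,-1,-1,-1],
  travel=[
    [-0.09,0.0,0.3],
    [-0.09,0.0,0.3],
    [-0.09,0.0,0.3],
    [-0.09,0.0,0.3],
    [-0.08,0.0,0.3],
    [-0.088,0.01,0.3],
    [0,0,0.14],
    [0,0,0.14],
    [0,0,0.13],
    [0,0,0.14],
  ],
  twist=[0.0006,0.0006,0.0005,0.0006,0.0005,0.0006,0,0,0,0],
)

```text
time_s: 30.55
position: [0.4475, 0.366, 0.0046]
tool_rot: [[0.997, -0.079, 0.001], [-0.079, -0.997, 0.0], [0.001, -0.001, -1.0]]
ft_force: [-0.3, -0.3, -0.0]
grip_width: 0.0857
gripper_force: 0.0
```

Request:
step_arm(
  fingers=[-1,-1,1,1,1,1,1,1],
  travel=[
    [0,0,0],
    [0,0,0],
    [0,0,0],
    [0,0,0],
    [0,0,0],
    [0,0,0],
    [0,0,0],
    [0,0,0],
  ],
  twist=[0,0,0,0,0,0,0,0],
  force=55,
)

```text
time_s: 31.55
position: [0.4473, 0.3662, 0.0063]
tool_rot: [[0.997, -0.078, 0.002], [-0.078, -0.997, 0.001], [0.001, -0.001, -1.0]]
ft_force: [-1.2, -1.0, 7.0]
grip_width: 0.0615
gripper_force: 58.0
```

Request:
step_arm(
  fingers=[1,1,1,1,1],
  travel=[
    [0,0,-0.05],
    [0,0,-0.1],
    [0,0,-0.1],
    [0,0,-0.1],
    [0,0,0],
  ],
  twist=[0,0,0,0,0],
)

```text
time_s: 32.17
position: [0.4474, 0.3661, 0.041]
tool_rot: [[0.997, -0.078, 0.002], [-0.078, -0.997, 0.001], [0.002, -0.001, -1.0]]
ft_force: [0.2, 0.1, -4.8]
grip_width: 0.0608
gripper_force: 60.6
```

```bash
python3 - <<'E'
from h import *
s=monitor.observe();print(s['position'],s['ft_force'],s['grip_width'])
plan([(*s['position'][:2],.10,-4.5,3),(.445,.19,.12,-3.5,6),(.443,.007,.10,-2.7,6)])
E
```

```text
[0.4473917  0.36605315 0.04099364] [ 0.18793638  0.06456831 -4.80896115] 0.06079908711767461
travel [[0.0, 0.0, -0.2], [0.0, 0.0, -0.2], [0.0, 0.0, -0.19], [0.02, 0.29, -0.03], [0.02, 0.29, -0.03], [0.02, 0.29, -0.04], [0.01, 0.3, -0.03], [0.02, 0.29, -0.04], [0.012, 0.298, -0.03], [0.02, 0.3, 0.03]] 
twist [0.0, 0.0, 0.0, -0.0009, -0.0009, -0.0009, -0.0009, -0.001, -0.0009, -0.0007] max 0.302 0.001
travel [[0.01, 0.31, 0.03], [0.01, 0.3, 0.03], [0.01, 0.31, 0.04], [0.02, 0.3, 0.03], [0.011, 0.308, 0.04]] 
twist [-0.0008, -0.0007, -0.0008, -0.0007, -0.0008] max 0.313 0.0008
end [0.443 0.007 0.1  ] -2.7
```

Request:
step_arm(
  fingers=[1,1,1,1,1,1,1,1,1,1],
  travel=[
    [0,0,-0.2],
    [0,0,-0.2],
    [0,0,-0.19],
    [0.02,0.29,-0.03],
    [0.02,0.29,-0.03],
    [0.02,0.29,-0.04],
    [0.01,0.3,-0.03],
    [0.02,0.29,-0.04],
    [0.012,0.298,-0.03],
    [0.02,0.3,0.03],
  ],
  twist=[0,0,0,-0.0009,-0.0009,-0.0009,-0.0009,-0.001,-0.0009,-0.0007],
)

```text
time_s: 33.42
position: [0.4447, 0.1588, 0.1162]
tool_rot: [[0.998, -0.059, 0.001], [-0.059, -0.998, 0.0], [0.001, -0.0, -1.0]]
ft_force: [0.1, -0.4, -3.6]
grip_width: 0.0613
gripper_force: 61.5
```

Request:
step_arm(
  fingers=[1,1,1,1,1,1,1],
  travel=[
    [0.01,0.31,0.03],
    [0.01,0.3,0.03],
    [0.01,0.31,0.04],
    [0.02,0.3,0.03],
    [0.011,0.308,0.04],
    [0,0,0],
    [0,0,0],
  ],
  twist=[-0.0008,-0.0007,-0.0008,-0.0007,-0.0008,0,0],
)

```text
time_s: 34.3
position: [0.4425, 0.0072, 0.099]
tool_rot: [[0.999, -0.047, -0.0], [-0.047, -0.999, 0.0], [-0.0, -0.0, -1.0]]
ft_force: [0.2, -0.2, -3.3]
grip_width: 0.0614
gripper_force: 61.6
```

```bash
python3 - <<'E'
from h import *
s=monitor.observe();print(s['position'],s['tool_rot'][:2,0],s['ft_force'],s['grip_width'])
im,d,P=rects('wrist',[('tester',.105,.14),('tray_tester',-.01,.01)],'w10')
for q,a,b in (('tester',.105,.14),('tray_tester',-.01,.01)):
    r=models.trace('wrist',q)
    if r:
        X=P[r[0]['mask']]; X=X[(X[:,2]>a)&(X[:,2]<b)]; print(q,cv2.boxPoints(cv2.minAreaRect((X[:,:2]*1000).astype(np.float32))))
        A=np.c_[X[:,:2],np.ones(len(X))]; print('plane',np.linalg.lstsq(A,X[:,2],rcond=None)[0])
im,d=optics.get_image('side');cv2.imwrite('pics/s2.png',cv2.resize(im[120:330,180:460],None,fx=2.5,fy=2.5))
E
```

```text
[0.44245252 0.00716409 0.09898971] [ 0.99887927 -0.04732983] [ 0.16153508 -0.19562045 -3.34354449] 0.061413938589582315
tester 0.91 34989 [453.2   5.9] [ 62.4 116.6] 87.3 z [0.1136 0.1211 0.1223]
tray_tester 0.91 2792 [516.    3.9] [83.  15.8] 87.2 z [0.0012 0.0025 0.0067]
tester [[393.40726  -22.440516]
 [509.9055   -28.034899]
 [512.8989    34.301216]
 [396.40073   39.8956  ]]
plane [-0.02144872  0.00061747  0.13022301]
tray_tester [[506.17606  -37.152885]
 [521.91394  -37.911118]
 [525.9092    45.013474]
 [510.17126   45.771706]]
plane [ 0.22568452 -0.01076768 -0.11330845]
```

View pics/w10.png

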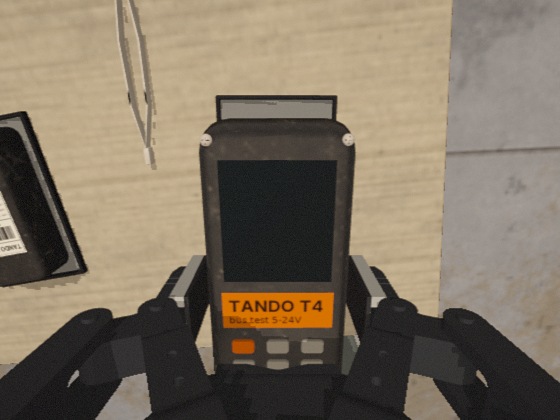

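View pics/s2.png

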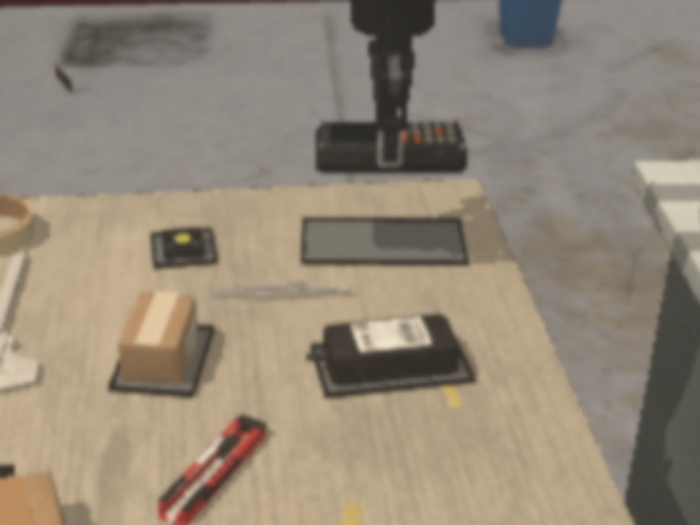

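The tester is held level (side view at (390,145)) and square over its tray. The other three things lie in their trays. I'll shift 2.5 mm and lower.

Request:
step_arm(
  fingers=[1,1,1,1,1,1,1,1,1,1],
  travel=[
    [0.025,0,0.2],
    [0,0,0.2],
    [0,0,0.2],
    [0,0,0.15],
    [0,0,0.08],
    [0,0,0.04],
    [0,0,0.02],
    [0,0,0.01],
    [0,0,0],
    [0,0,0],
  ],
  twist=[0,0,0,0,0,0,0,0,0,0],
)

```text
time_s: 35.85
position: [0.4452, 0.0067, 0.0092]
tool_rot: [[0.999, -0.047, 0.0], [-0.047, -0.999, -0.0], [0.0, 0.0, -1.0]]
ft_force: [0.0, 0.5, -3.9]
grip_width: 0.0614
gripper_force: 61.6
```

Request:
step_arm(
  fingers=[1,1,1,1],
  travel=[
    [0,0,0.01],
    [0,0,0.005],
    [0,0,0],
    [0,0,0],
  ],
  twist=[0,0,0,0],
)

```text
time_s: 36.35
position: [0.4453, 0.0066, 0.0083]
tool_rot: [[0.999, -0.047, 0.001], [-0.047, -0.999, -0.0], [0.001, 0.0, -1.0]]
ft_force: [-2.4, -0.3, 9.2]
grip_width: 0.0608
gripper_force: 63.3
```

Contact felt, so I'll release.

Request:
step_arm(
  fingers=[-1,-1,-1,-1,-1,-1],
  travel=[
    [0,0,0],
    [0,0,0],
    [0,0,0],
    [0,0,0],
    [0,0,0],
    [0,0,0],
  ],
  twist=[0,0,0,0,0,0],
)

```text
time_s: 37.1
position: [0.4451, 0.0067, 0.0075]
tool_rot: [[0.999, -0.047, -0.0], [-0.047, -0.999, -0.0], [-0.0, 0.0, -1.0]]
ft_force: [-0.2, 0.5, 1.1]
grip_width: 0.0854
gripper_force: 0.0
```

Request:
step_arm(
  fingers=[-1,-1,-1,-1,-1,-1,-1,-1],
  travel=[
    [0,0,-0.1],
    [0,0,-0.2],
    [0,0,-0.3],
    [0,0,-0.4],
    [0,0,-0.4],
    [0,0,-0.4],
    [0,0,0],
    [0,0,0],
  ],
  twist=[0,0,0,0,0,0,0,0],
)

```text
time_s: 38.1
position: [0.4446, 0.0068, 0.1872]
tool_rot: [[0.999, -0.047, -0.001], [-0.047, -0.999, 0.0], [-0.001, -0.0, -1.0]]
ft_force: [0.5, 0.1, 0.1]
grip_width: 0.0855
gripper_force: 0.0
```

```bash
python3 - <<'E'
from h import *
s=monitor.observe();print(s['position'],s['ft_force'],s['grip_width'])
im,d,P=rects('wrist',[('tester',.02,.04),('tray_tester',-.01,.01),('brick',.025,.04),('tray_brick',-.01,.01)],'w11')
r=models.trace('wrist','tester')
X=P[r[0]['mask']]; X=X[(X[:,2]>.027)&(X[:,2]<.04)];A=np.c_[X[:,:2],np.ones(len(X))]; print('plane',np.linalg.lstsq(A,X[:,2],rcond=None)[0])
rects('side',[('fan',.005,.03),('carton',.03,.06),('brick',.025,.05),('tester',.02,.05)])
E
```

```text
[0.4445908  0.00680697 0.18721252] [0.50230083 0.12461486 0.06620822] 0.08547927583265151
tester 0.93 8912 [443.3   6.1] [ 60.8 139.2] 87.1 z [0.0232 0.03   0.0315]
tray_tester 0.74 3671 [444.2   7.5] [ 86.  160.8] 86.8 z [0.0005 0.0022 0.0063]
brick 0.94 6396 [456.7 202.7] [107.5  52.1] 7.4 z [0.0286 0.0319 0.0332]
tray_brick 0.64 1929 [454.6 206.4] [129.   76.3] 8.1 z [0.0008 0.003  0.0063]
plane [-0.0027492   0.0020862   0.03125478]
fan 0.63 171 [639.5  16.2] [40.1 44.7] 8.1 z [0.0059 0.0116 0.0146]
carton 0.94 629 [647.2 191.7] [78.9 52.3] 81.3 z [0.0325 0.0409 0.0429]
brick 0.91 837 [455.7 207.8] [107.6  55.3] 8.7 z [0.0268 0.031  0.0329]
tester 0.59 801 [443.2  11.9] [ 58.7 137.5] 87.0 z [0.0214 0.0289 0.0311]
```

View pics/w11.png

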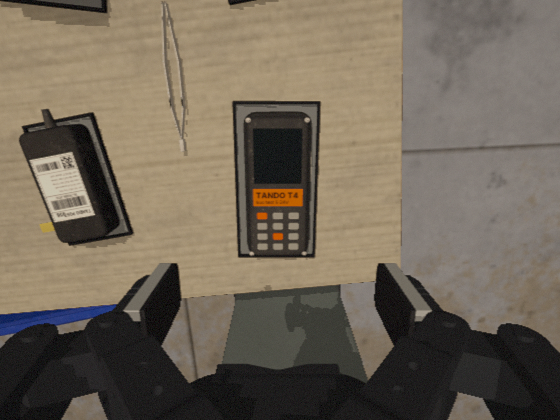

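The tester lies flat inside its rim (centre about (277,185)) and the brick is in its tray at (75,180). All heights match seated values.

```bash
python3 -c "
from h import *
print(close_job())"
```

```text
the job is handed in; nothing more can be done
None
```

The fan, carton, power brick and tester each lie flat in their own trays by camera measurement (centres within about 3 mm, heights at seated values). The job is handed in at about 38 s on the robot's clock; no verdict came back.

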